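# Hook the nest plate into the quick-change base and lock it

## Task

Set up the quick-change base for the next batch of covers: fit the nest plate that has the two tongues. Turn the wing on the stud in line so it can pass the plate's slot, hook the tongues under the bar at a tilt, swing the plate down over the wing, press it fully home past the spring plungers and turn the wing across to lock it. Leave the other nest plate and the tools around where they are, and let go of everything at the end.

Things in the scene. Friction and masses are not known exactly. Their poses are not given: they have to be found in the camera images.
- nest_base: Grey quick-change base fixed to the table, 200 x 120 mm. Origin at table height under the seated plate's origin; +x to the hook bar (away from the robot, within 17 degrees), z up. In mm: bed top z 10, x -98 to 80; the seated plate lies at z 14 on rest strips (x 58 to 72, x -78 to -72). Front stops: x -84 to -92, y +-20 to +-36, top z 20.
- hook_mouth (a point): Middle of the hook bar's lower front edge (base frame x 82, y 0, z 21.5 mm; axes as the base). The bar is 34 mm high above the table and spans y +-60. Under it is a pocket, open toward -x: |y| under 38, floor z 6, underside of the bar z 21.5, back wall x 95 (base frame).
- plunger_mid (a point): Point midway between two spring plungers (base frame x -25, y 0, z 26.8): steel balls of radius 8 mm that reach in to y +-40, in blocks |y| 45.5 to 58.5, x -35 to -15, top z 37. The plate, swung down, comes to rest on the balls tilted about 0.15 rad; a push of 8 to 15 N on its bridge takes it down past them and they then hold it.
- wing (a joint): Angle of the wing, a bar 30 long, 9 thick and 22 mm high on the base's stud (z 24 to 46 mm above the table; neck 10 mm thick below it). 0: in line with the base's x, as the slot needs; grows counter-clockwise seen from above to 1.57: across, locked. Stops at both ends; friction 0.06 N m, stays where left.
- wing_top (a point): Centre of the wing's upper face on the stud's axis, 46 mm above the table (base frame x -47.5, y 0); its x axis runs along the wing.
- hook_plate: Nest plate to fit: loose aluminium plate 160 (x) x 84 (y) x 8 mm, about 0.4 kg. Origin: centre of the underside, z up. Two tongues at the +x edge. Through slot 46 (x) x 16 (y) mm centred at x -48, y 0; plain bridge x -25 to 2 between slot and grey core. Seated, its frame is the base's frame raised 14 mm.
- tongue_end (a point): Midway between the ends of the plate's two tongues, on the underside (plate frame x 93, y 0, z 0 mm). Each tongue is 20 mm wide, 5 thick (z 0 to 5), at y +-25, and runs from x 80 to x 93.
- core_top (a point): Centre of the top of the plate's plain rectangular core, 40 (x) x 46 (y) mm, which stands from z 8 to z 32 at plate x 22, y 0: a good grip.
- bolt_plate: The other nest plate, to be left alone: same size and materials but no tongues and no slot, four dark corner holes, round core 48 mm across. Origin: centre of the underside. It and the plate to fit lie one at the robot's left in front of the trimming jig, the other at the right; either may be either.
- offcut_cup: Stainless cup, 67 mm wide, 54 mm high, standing upright; bystander. Origin: centre of the underside.
- deburr_tool: Blue-handled deburring tool, 164 mm long, lying flat behind the jig; bystander.
- marker: White and black marker pen, 131 mm long, 14 mm thick, lying in front of the base; bystander.
- trim_jig: White trimming jig on the left of the table, part of the furniture: fixed bystander, about 182 x 216 mm, its hold-down frame standing open up to about 0.24 m high toward the back. The left plate lies just in front of it (nearer the robot). Origin: centre of the underside.

How it is judged (in metres and radians):
On the way, in this order (a step that is already met when the one before it is completed fails the run):
1. the tongues are under the hook bar while the plate is still tilted (x of tongue_end in the frame of nest_base above 0.086 m and z of tongue_end in the frame of nest_base below 0.0195 m and angle between hook_plate's own z axis and vertical above 0.1 rad), for 0.1 s.
2. the plate lies fully home on its rest strips, tongues under the bar (x of tongue_end in the frame of nest_base above 0.086 m and z of tongue_end in the frame of nest_base below 0.018 m and z of hook_plate in the frame of nest_base below 0.0165 m and angle between hook_plate's own z axis and vertical below 0.03 rad), for 0.2 s.
At the end, for the whole second after the job is handed in: The tongued plate lies flat on the base's rest strips (underside at most 2.5 mm above them, tilt under 0.03 rad, within 8 mm of its place), both tongues at least 4 mm under the hook bar, at rest, and the wing is turned across by at least 1.25 rad over the plate (all of step 2 and horizontal distance between hook_plate and nest_base below 0.008 m and value of joint wing above 1.25 rad and linear speed of hook_plate below 0.02 m/s); the robot touches nothing.
It fails at once if the other nest plate is moved by more than 20 mm (distance of bolt_plate from where it was at the start of the episode above 0.02 m).
It fails at once if the cup is moved by more than 30 mm or tipped (distance of offcut_cup from where it was at the start of the episode above 0.03 m or angle between offcut_cup's own z axis and vertical above 0.5 rad).
It fails at once if the deburring tool or the marker is moved by more than 30 mm (distance of any of deburr_tool, marker from where it was at the start of the episode above 0.03 m).
It also fails if it takes over 72 s, if anything falls off the work surface, if the arm or the gripper's body presses on something with over 40 N, if the wrist force passes 120 N, or if a joint passes its speed limit or range.

## Robot

A 6-joint arm with a two-finger parallel gripper is mounted at the origin on a cart in front of the work surface, level with it; the furniture and walls round the work are solid. World frame = base frame: x ahead of the robot, y to its left, z up, the work surface at z = 0. Lengths are in mm, angles in rad, forces in N, time in s.
With the tool pointing down it reaches from about 275 to 750 mm from the base axis. Payload 10.2 kg.
Tool frame: the origin (TCP) lies at the centre of the arm's flange, where the gripper is bolted on; the fingertips stand 173 mm ahead of it and the grasp point (between the pads) lies 155 mm ahead of it; z points along the fingers, y is the line along which they close (so a half turn about z gives the same grasp; the last joint's range is limited). The gripper opens to 85 mm and grips with 20 to 120 N. Pads are 22 mm wide; open, the fingers measure 114 mm over their backs; the gripper's body (76 mm by 85 mm) begins 54 mm behind the grasp point. The pads swing forward as they close: fully open they stand 13 mm farther back than shut.
Start: joints at [0.95, 0.313, 1.498, -0, 1.331, -0.223], TCP at [203.394, 484.008, 404.694] pointing down, gripper open.
Joint ranges: [-2.94, 2.94], [-0.97, 2.17], [0.19, 2.56], [-1.23, 4.37], [0.02, 3.11], [-2.88, 2.88]. Speed limits (rad/s): [2.39, 2.39, 3.01, 3.14, 3.14, 3.14].

## Interface

Orientations are given as a unit quaternion [w, x, y, z].
In Python, from rig import ctrl gives the robot as it stands.
- The arm moves only by the tool steer_hand, called after "Call:" by a JSON object that holds its "fn" and its "kwargs". Schema: {"type":"object","properties":{"segments":{"type":"array","items":{"type":"array","items":{"type":"array","items":{"type":"number"},"minItems":6,"maxItems":6},"minItems":1,"maxItems":8},"minItems":1,"maxItems":1},"aperture":{"type":"number"},"grip_n":{"type":"number"},"only":{"type":"string"},"quiet":{"type":"boolean"},"lines":{"type":"string"}},"required":["segments"],"additionalProperties":false}. segments is a list that holds a single list of rows (three levels of brackets), with 1 to 8 rows, each of 6 numbers: dx, dy, dz in mm, then a rotation vector rx, ry, rz in rad; each row is the pose to reach, as a shift and turn from the pose commanded when the call began, along the tool's axes at that moment; what a row does not reach only later rows make up. A row lasts 1/10 s, in which the tool goes at most 50 mm and 0.15 rad, less where a joint would pass 70% of its speed; a pose out of reach is approached as far as the arm can. aperture is the opening from 0.0 (shut) to 1.0 (fully open), set as the call begins (left out keeps the last). The fingers move at their own pace and stop on an object; grip_n is the grip in N (left out, the last holds). Time passes only in rows, so rows that do not move let the fingers close. The tool returns the time, the measured TCP pose, the force, the opening and the grip force at its end. only (a regular expression) keeps the lines of the reply that match it, lines (a string "A,B") keeps lines A to B, and quiet returns only ok. Input that does not fit is refused with a message, and nothing moves.
- ctrl.sense(): the state, without advancing time (a new reading comes with each control period).
- ctrl.capture(name): name is "scene" or "side" or "wrist"; returns the picture (420x560x3 uint8, red, green, blue); there is no depth.
- ctrl.calibration(name): a dict with "fx", "fy", "cx", "cy" (pixels), "position" and "attitude" of the camera in the world. Camera axes: x right, y down, z forward; pixel columns grow to the right and rows downward; lengths in mm; the calibration is good to about 2 mm. A picture is of the moment at which its call begins: read the wrist's pose just before it. calibration takes no time and is no camera call; for the wrist camera it gives the pose at the moment of the call.
- ctrl.finish_job(): hands the job in; it is judged then, once.
The state is a dict: "time_s": time; "joints": joint angles; "dq": joint speeds; "tau": joint torques, N m; "eef_pos": TCP position; "ee_rot": TCP orientation; "force": force on the tool from outside, world axes, zero at the start; "wrist_torque": the same for the moment, N m; "grip_width": opening from 0.0 (shut) to 1.0 (fully open); "grip_force": force on a finger pad.
Only numpy, scipy, OpenCV 4.12 (cv2) and the standard library are available. Lean on these libraries where they do the work, as an engineer would, in place of code of your own. Each camera call takes 0.05 s, during which the arm holds its last target. There are 200 camera calls.

## Working session

There is one attempt and no reset: what is moved stays moved. The work goes in short steps, Python scripts to look and compute and a tool call to move; the robot and the scene stay as the last step left them, time stands still between calls to the robot, and variables do not carry over. Pictures are saved under pics/ and viewed, at most 10 in all, crops included, and the job is handed in when it is done.

```bash
ls; mkdir -p pics; python3 - <<'E'
from rig import ctrl
import cv2
print(ctrl.sense())
for n in("scene","side","wrist"):
    print(n,ctrl.calibration(n)); cv2.imwrite(f"pics/{n}0.png",ctrl.capture(n)[:,:,::-1])
E
```

```text
pics
rig.py
{'time_s': 0.0, 'joints': array([ 9.49600004e-01,  3.13490237e-01,  1.49847011e+00,  4.29579079e-05,
        1.33100459e+00, -2.23384527e-01]), 'dq': array([-0.00104043, -0.00013344, -0.00013832, -0.00022323, -0.00108161,
        0.00148808]), 'tau': array([-1.94520573e-03, -4.12274587e+01, -2.59732264e+01, -3.21314556e-04,
        4.24287660e-03, -1.66056225e-05]), 'eef_pos': array([203.36463307, 483.97244848, 404.1018981 ]), 'ee_rot': array([-3.00242961e-04,  1.97601887e-01,  9.80282114e-01, -6.17313793e-04]), 'force': array([-0.10396235, -0.39687418, -0.32673959]), 'wrist_torque': array([-0.00445953, -0.02759107,  0.00720839]), 'grip_force': 0.0, 'grip_width': 0.999708115859613}
scene {'fx': 405.6288944359746, 'fy': 405.6288944359746, 'cx': 282.8129777695355, 'cy': 216.57029395196648, 'position': array([231.90428406, 325.72778827, 808.10685168]), 'attitude': array([ 0.08817394, -0.28133231,  0.90371475, -0.31044666])}
side {'fx': 483.7990899351838, 'fy': 483.7990899351838, 'cx': 279.4470079207527, 'cy': 210.85700938675618, 'position': array([   87.66731272, -1007.40432649,   542.69687379]), 'attitude': array([-0.50745797,  0.81993865, -0.23063492,  0.13036317])}
wrist {'fx': 327.9924722997289, 'fy': 327.9924722997289, 'cx': 278.98455998316956, 'cy': 204.41125822395406, 'position': array([129.43928493, 514.00495413, 373.74192693]), 'attitude': array([0.13040324, 0.82278612, 0.54646803, 0.0859691 ])}
```

View pics/scene0.png

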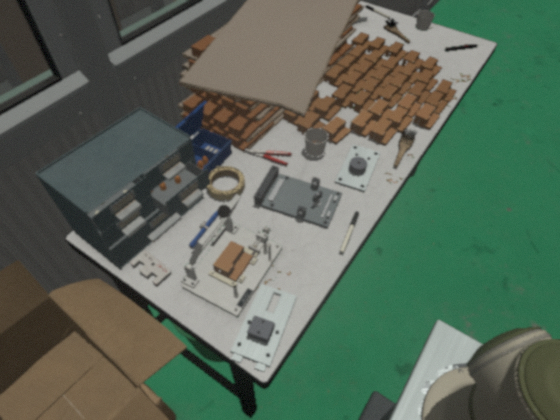

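View pics/side0.png

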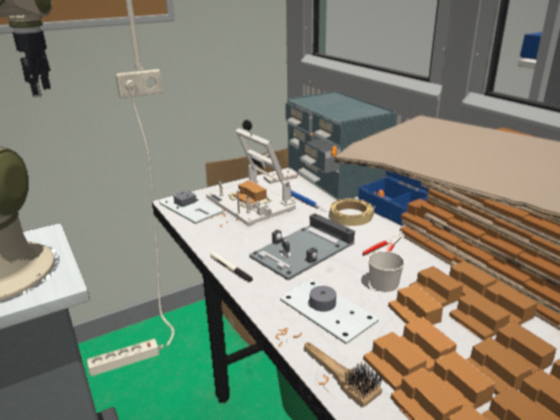

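The scene view shows the tongued plate at the left, around (263,328), with its core at (261,329) and its slot at about (272,303). The base is at about (298,200) with the hook bar at (266,187). The bolt plate is at (357,166) and the marker at (349,232). The side view agrees. Next I'll zoom in for exact features.

```bash
python3 - <<'E'
import cv2,numpy as np
s=cv2.imread("pics/scene0.png"); 
a=cv2.resize(s[160:240,240:350],(770,560),interpolation=cv2.INTER_CUBIC)
cv2.imwrite("pics/base_zoom.png",a)
b=cv2.resize(s[280:375,220:310],(540,570),interpolation=cv2.INTER_CUBIC)
cv2.imwrite("pics/plate_zoom.png",b)
E
```

```text
(no output)
```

View pics/base_zoom.png

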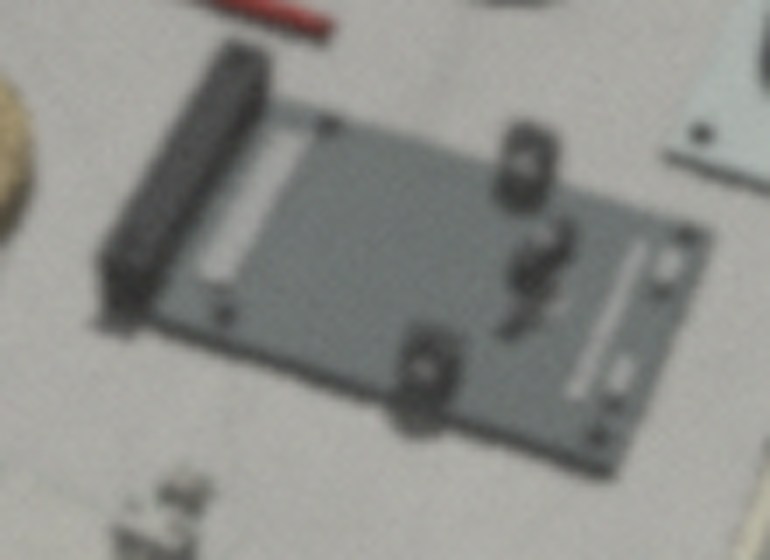

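View pics/wrist0.png

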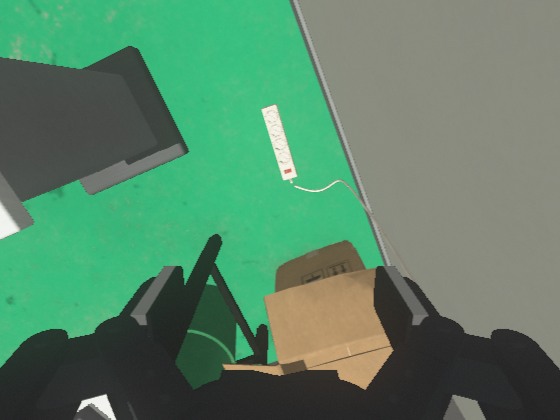

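The zoom shows the base with the bar at its left end, the wing at zoom (540,262), the plunger blocks at (527,165) and (430,365), and the front corners at (712,235) and (610,475). The wrist view sees only the floor, with the fingers at its bottom edge.

```bash
cat > h.py <<'E'
import numpy as np,cv2
from scipy.spatial.transform import Rotation as R
from rig import ctrl
def rot(q): return R.from_quat(np.roll(np.asarray(q),-1))
def ray(cal,px,z):
    px=np.atleast_2d(np.asarray(px,float))
    d=np.c_[(px[:,0]-cal["cx"])/cal["fx"],(px[:,1]-cal["cy"])/cal["fy"],np.ones(len(px))]
    w=rot(cal["attitude"]).apply(d); p=np.asarray(cal["position"])
    return p+w*((z-p[2])/w[:,2])[:,None]
def proj(cal,P):
    c=rot(cal["attitude"]).inv().apply(np.atleast_2d(P)-cal["position"])
    return np.c_[c[:,0]/c[:,2]*cal["fx"]+cal["cx"],c[:,1]/c[:,2]*cal["fy"]+cal["cy"]]
def togo(pos,axis_y=None,zdir=(0,0,-1),cur=None):
    """tool-axes shift (mm) & rotvec from current measured pose to TCP pos with tool z=zdir, tool y ~ axis_y"""
    s=ctrl.sense(); Rc=rot(s["ee_rot"]); out=Rc.inv().apply(np.asarray(pos)-s["eef_pos"])
    if axis_y is None: return out,None
    best=None
    for sg in(1,-1):
        z=np.array(zdir,float); z/=np.linalg.norm(z); y=sg*np.array(axis_y,float); y-=z*(y@z); y/=np.linalg.norm(y)
        Rt=R.from_matrix(np.c_[np.cross(y,z),y,z]); rv=(Rc.inv()*Rt).as_rotvec()
        if best is None or np.linalg.norm(rv)<np.linalg.norm(best): best=rv
    return out,best
E
python3 - <<'E'
from h import *
np.set_printoptions(precision=1,suppress=True)
c=ctrl.calibration("scene"); f=lambda p:np.array(p)/7+[240,160]
print("front corners",ray(c,f([[712,235],[610,475]]),10))
print("bar top",ray(c,f([[225,45],[268,60],[105,255],[150,270]]),34))
print("wing",ray(c,f([[540,262]]),46))
print("plate core",ray(c,[[261,329]],32)); print("slot", ray(c,[[272,303]],8))
print("cup",ray(c,[[316,131]],54))
cw=ctrl.calibration("wrist"); s=ctrl.sense(); Rc=rot(s["ee_rot"])
print("cam in tool",Rc.inv().apply(cw["position"]-s["eef_pos"])); print((Rc.inv()*rot(cw["attitude"])).as_matrix())
E
```

```text
front corners [[ 485.5 -340.5   10. ]
 [ 460.5 -223.1   10. ]]
bar top [[ 676.8 -297.5   34. ]
 [ 658.9 -300.4   34. ]
 [ 651.5 -187.1   34. ]
 [ 634.2 -190.7   34. ]]
wing [[ 517.6 -264.5   46. ]]
plate core [[435.8  82.6  32. ]]
slot [[456.9  15.    8. ]]
cup [[ 644.7 -465.8   54. ]]
cam in tool [79.8 -0.9 30.5]
[[-0.  -1.  -0.3]
 [ 1.  -0.  -0. ]
 [-0.  -0.3  1. ]]
```

View pics/plate_zoom.png

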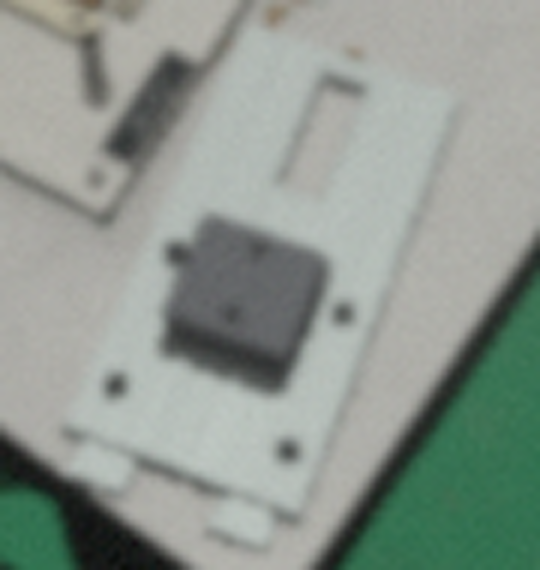

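The plate zoom shows the tongues at the lower left (100,465) and (240,525), which is the robot's far left (+y). The slot is toward −y and the core top is at (250,290). So the plate's x axis is at about 107° and the base's at about 12°. Now I'll look at the base closely with the wrist camera.

```bash
python3 - <<'E'
from h import *
np.set_printoptions(precision=3,suppress=True)
a=np.deg2rad(12)
print(togo([525,-310,370],[np.cos(a),np.sin(a),0]))
E
```

```text
(array([-604.07, -607.38,   34.76]), array([-0.001,  0.   ,  0.964]))
```

Call:
{"fn": "steer_hand", "kwargs": {"segments": [[[-302, -304, 17, 0, 0, 0.48], [-302, -304, 17, 0, 0, 0.48], [-302, -304, 17, 0, 0, 0.48], [-302, -304, 17, 0, 0, 0.48], [-302, -304, 17, 0, 0, 0.48], [-302, -304, 17, 0, 0, 0.48], [-302, -304, 17, 0, 0, 0.48], [-302, -304, 17, 0, 0, 0.48]]]}}

```text
time_s: 0.95
eef_pos: [353.3, 111.5, 388.9]
ee_rot: [0.0, 0.425, 0.905, 0.0]
force: [1.5, 1.9, -0.4]
grip_width: 0.999
grip_force: 0.0
```

Call:
{"fn": "steer_hand", "kwargs": {"segments": [[[-302, -303, 17, 0, 0, 0.48], [-302, -303, 17, 0, 0, 0.48], [-302, -303, 17, 0, 0, 0.48], [-302, -303, 17, 0, 0, 0.48], [-302, -303, 17, 0, 0, 0.48], [-302, -303, 17, 0, 0, 0.48], [-302, -303, 17, 0, 0, 0.48], [-302, -303, 17, 0, 0, 0.48]]]}}

```text
time_s: 1.75
eef_pos: [314.9, -286.5, 372.8]
ee_rot: [0.0, 0.628, 0.778, 0.0]
force: [0.7, -0.4, 0.9]
grip_width: 1.001
grip_force: 0.0
```

```bash
python3 - <<'E'
from h import *
s=ctrl.sense();print(s["time_s"],s["eef_pos"],s["joints"],rot(s["ee_rot"]).as_matrix()[:,1])
E
```

```text
1.75 [ 314.85570673 -286.5453333   372.84362281] [-1.01507776e+00  1.23457879e-01  1.82299288e+00  1.13112806e-04
  1.19503656e+00 -1.22734870e+00] [9.77563728e-01 2.10639834e-01 1.34548145e-04]
```

```bash
python3 - <<'E'
from h import *
np.set_printoptions(precision=3,suppress=True)
a=np.deg2rad(12)
print(togo([525,-310,370],[np.cos(a),np.sin(a),0]))
E
```

```text
(array([-67.193, 200.489,   2.875]), array([0.   , 0.   , 0.003]))
```

Call:
{"fn": "steer_hand", "kwargs": {"segments": [[[-67, 200, 3, 0, 0, 0], [-67, 200, 3, 0, 0, 0], [-67, 200, 3, 0, 0, 0], [-67, 200, 3, 0, 0, 0], [-67, 200, 3, 0, 0, 0], [-67, 200, 3, 0, 0, 0]]]}}

```text
time_s: 2.35
eef_pos: [526.5, -307.4, 368.6]
ee_rot: [-0.001, 0.627, 0.779, 0.0]
force: [0.4, 0.2, -0.8]
grip_width: 0.997
grip_force: 0.0
```

```bash
python3 - <<'E'
from h import *
s=ctrl.sense();print(s["joints"]);c=ctrl.calibration("wrist");im=ctrl.capture("wrist")[:,:,::-1]
cv2.imwrite("pics/w1.png",im)
import json;json.dump({k:np.asarray(v).tolist() for k,v in c.items()},open("w1.json","w"))
cv2.imwrite("pics/w1v.png",cv2.resize(im,(800,600),interpolation=cv2.INTER_CUBIC))
E
```

```text
[-7.20395140e-01  5.27619806e-01  1.27682559e+00 -7.68049122e-06
  1.33872386e+00 -9.34975989e-01]
```

View pics/w1v.png

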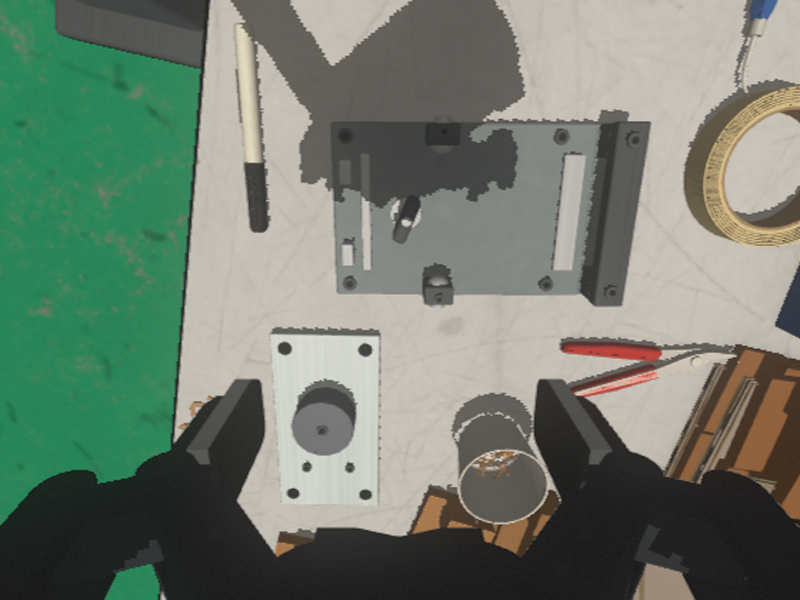

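The wrist view shows the whole base. In the 800x600 picture the bed's front corners are (333,123) and (338,294), the bar's rear top corners (650,122) and (623,305), and the wing about (407,218), pointing nearly across. The bolt plate, cup and marker are all clear. I'll enlarge the wing and cast rays.

```bash
python3 - <<'E'
from h import *
import json
np.set_printoptions(precision=1,suppress=True)
c=json.load(open("w1.json")); f=lambda p:np.array(p,float)/1.42857
A=ray(c,f([[333,123],[338,294]]),10); B=ray(c,f([[650,122],[623,305]]),34)
print(A,B,np.linalg.norm(A[0]-A[1]),np.linalg.norm(B[0]-B[1]))
for P in(A,B):
    d=P[0]-P[1]; print(np.degrees(np.arctan2(-d[0],d[1])))
d=B.mean(0)-A.mean(0); print(np.degrees(np.arctan2(d[1],d[0])),np.hypot(d[0],d[1]))
print("wing",ray(c,f([[413,198],[402,238],[407,218]]),46))
im=cv2.imread("pics/w1.png"); cv2.imwrite("pics/w1c.png",cv2.resize(im[80:220,225:465],(800,467),interpolation=cv2.INTER_CUBIC))
E
```

```text
[[ 463.9 -229.1   10. ]
 [ 487.7 -345.3   10. ]] [[ 656.3 -187.5   34. ]
 [ 682.4 -303.1   34. ]] 118.67175778805266 118.50996676073449
11.57505764737488
12.719332313634755
12.211355014603678 197.98843942531346
wing [[ 524.3 -261.7   46. ]
 [ 523.1 -287.5   46. ]
 [ 523.4 -274.5   46. ]]
```

View pics/w1c.png

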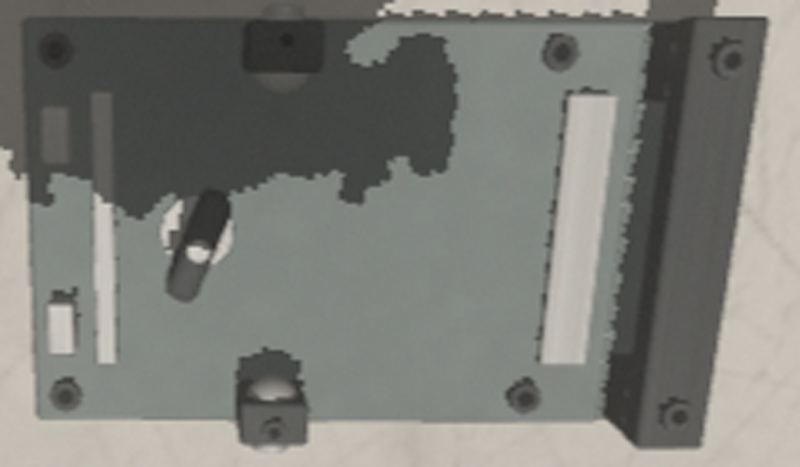

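The crop shows the wing's top running from (213,195) to (182,297) with its hub at (198,252), and the bed outline is clear.

```bash
python3 - <<'E'
from h import *
import json
np.set_printoptions(precision=3,suppress=True)
c=json.load(open("w1.json")); f=lambda p:np.array(p,float)*0.3+[225,80]
W=ray(c,f([[213,193],[182,299],[198,250]]),46);print(W,np.linalg.norm(W[0]-W[1]))
A=ray(c,f([[24,18],[38,418]]),10); B=ray(c,f([[768,18],[702,446]]),34);print(A,B)
d=B.mean(0)-A.mean(0);yaw=np.arctan2(d[1],d[0]);print(np.degrees(yaw)); u=np.array([np.cos(yaw),np.sin(yaw),0])
o=(A.mean(0)+98*u+B.mean(0)-102*u)/2;print(o, o-47.5*u)
w=W[0]-W[1]; t=np.arctan2(w[1],w[0]); print("wing angle",t-yaw)
y=[np.cos(t-np.pi/2),np.sin(t-np.pi/2),0]
p=(o-47.5*u); p[2]=155+37
print(togo(p,y))
# bolt plate core, plate
E
```

```text
[[ 524.03  -261.111   46.   ]
 [ 522.088 -290.594   46.   ]
 [ 523.437 -276.651   46.   ]] 29.547341502772237
[[ 462.969 -228.646   10.   ]
 [ 487.432 -344.944   10.   ]] [[ 656.612 -187.454   34.   ]
 [ 681.995 -303.53    34.   ]]
12.012757101297339
[ 570.296 -266.56    22.   ] [ 523.836 -276.446   22.   ]
wing angle 1.295377753597418
(array([ 30.491,   5.145, 177.201]), array([-0.001, -0.001,  0.279]))
```

Call:
{"fn": "steer_hand", "kwargs": {"segments": [[[30, 5, 40, 0, 0, 0.14], [30, 5, 90, 0, 0, 0.28], [30, 5, 135, 0, 0, 0.28], [30, 5, 160, 0, 0, 0.28], [30, 5, 177, 0, 0, 0.28], [30, 5, 177, 0, 0, 0.28], [30, 5, 177, 0, 0, 0.28]]], "aperture": 0.45}}

```text
time_s: 3.1
eef_pos: [523.4, -277.6, 194.1]
ee_rot: [0.0, 0.731, 0.683, 0.0]
force: [1.0, 0.3, -0.3]
grip_width: 0.453
grip_force: 0.0
```

Call:
{"fn": "steer_hand", "kwargs": {"segments": [[[0, 0, 0, 0, 0, 0], [0, 0, 0, 0, 0, 0], [0, 0, 0, 0, 0, 0], [0, 0, 0, 0, 0, 0], [0, 0, 0, 0, 0, 0]]], "aperture": 0, "grip_n": 30}}

```text
time_s: 3.6
eef_pos: [523.9, -277.5, 194.3]
ee_rot: [0.001, 0.73, 0.683, -0.0]
force: [-3.3, 0.3, 6.9]
grip_width: 0.099
grip_force: 34.1
```

```bash
python3 - <<'E'
from h import *
s=ctrl.sense();print(s["joints"],s["force"],s["wrist_torque"]);print(togo([523.7,-276.5,192]))
E
```

```text
[-6.84563092e-01  6.93134118e-01  1.49786837e+00 -5.66212289e-04
  9.49330766e-01 -6.17240100e-01] [-3.27761772  0.33060604  6.94970319] [ 0.01386746  0.62119913 -0.04297021]
(array([ 1.02235965, -0.24940921,  2.25661829]), None)
```

Call:
{"fn": "steer_hand", "kwargs": {"segments": [[[0, 0, 0, 0, 0, 0.15], [0, 0, 0, 0, 0, 0.3], [0, 0, 0, 0, 0, 0.45], [0, 0, 0, 0, 0, 0.6], [0, 0, 0, 0, 0, 0.75], [0, 0, 0, 0, 0, 0.9], [0, 0, 0, 0, 0, 1.05], [0, 0, 0, 0, 0, 1.2]]]}}

```text
time_s: 4.4
eef_pos: [523.1, -276.8, 194.1]
ee_rot: [-0.001, 0.989, 0.149, -0.002]
force: [-14.0, 6.6, 16.3]
grip_width: 0.099
grip_force: 35.4
```

Call:
{"fn": "steer_hand", "kwargs": {"segments": [[[0, 0, 0, 0, 0, 0.1], [0, 0, 0, 0, 0, 0.1], [0, 0, 0, 0, 0, 0.1]]]}}

```text
time_s: 4.7
eef_pos: [523.0, -276.7, 194.2]
ee_rot: [-0.001, 0.995, 0.102, -0.002]
force: [-13.4, 6.9, 16.5]
grip_width: 0.098
grip_force: 35.4
```

```bash
python3 - <<'E'
from h import *
s=ctrl.sense();y=rot(s["ee_rot"]).as_matrix()[:,1];print(np.degrees(np.arctan2(y[1],y[0])),s["force"],s["wrist_torque"],s["joints"])
E
```

```text
-78.26713024955976 [-13.44572813   6.859395    16.46448493] [1.14027026 2.19345205 0.17516604] [-6.84236572e-01  6.92112695e-01  1.50009094e+00 -1.25411740e-03
  9.54112766e-01  6.82504561e-01]
```

Call:
{"fn": "steer_hand", "kwargs": {"segments": [[[0, 0, 0, 0, 0, 0], [0, 0, 0, 0, 0, 0], [0, 0, -20, 0, 0, 0], [0, 0, -60, 0, 0, 0], [0, 0, -110, 0, 0, 0], [0, 0, -160, 0, 0, 0], [0, 0, -200, 0, 0, 0]]], "aperture": 0.5}}

```text
time_s: 5.4
eef_pos: [523.8, -277.1, 396.2]
ee_rot: [0.001, 0.995, 0.102, 0.001]
force: [1.0, -0.4, -0.5]
grip_width: 0.501
grip_force: 0.0
```

```bash
python3 - <<'E'
from h import *
np.set_printoptions(precision=3,suppress=True)
a=np.deg2rad(17)
print(togo([440,60,390],[np.cos(a),np.sin(a),0]))
c=ctrl.calibration("wrist");im=ctrl.capture("wrist")[:,:,::-1]; cv2.imwrite("pics/w2.png",im)
import json;json.dump({k:np.asarray(v).tolist() for k,v in c.items()},open("w2.json","w"))
E
```

```text
(array([ -13.802, -347.079,    5.39 ]), array([ 0.   , -0.003,  1.478]))
```

Call:
{"fn": "steer_hand", "kwargs": {"segments": [[[-2, -45, 5, 0, 0, -0.15], [-4, -90, 5, 0, 0, -0.3], [-6, -135, 5, 0, 0, -0.45], [-8, -180, 5, 0, 0, -0.6], [-10, -225, 5, 0, 0, -0.75], [-12, -270, 5, 0, 0, -0.9], [-13, -315, 5, 0, 0, -1.05], [-14, -347, 5, 0, 0, -1.2]]]}}

```text
time_s: 6.25
eef_pos: [439.0, 61.9, 388.0]
ee_rot: [0.0, 0.761, 0.648, 0.0]
force: [-0.1, -0.1, 0.7]
grip_width: 0.501
grip_force: 0.0
```

Call:
{"fn": "steer_hand", "kwargs": {"segments": [[[0, 0, 0, 0, 0, -0.15], [0, 0, 0, 0, 0, -0.3], [0, 0, 0, 0, 0, -0.463], [0, 0, 0, 0, 0, -0.463], [0, 0, 0, 0, 0, -0.463]]]}}

```text
time_s: 6.75
eef_pos: [440.0, 59.7, 387.9]
ee_rot: [0.0, 0.596, 0.803, 0.0]
force: [-0.1, 0.2, 0.1]
grip_width: 0.498
grip_force: 0.0
```

```bash
python3 - <<'E'
from h import *
print(ctrl.sense()["joints"])
c=ctrl.calibration("wrist");im=ctrl.capture("wrist")[:,:,::-1]; cv2.imwrite("pics/w3.png",im)
import json;json.dump({k:np.asarray(v).tolist() for k,v in c.items()},open("w3.json","w"))
cv2.imwrite("pics/w3v.png",cv2.resize(im,(800,600),interpolation=cv2.INTER_CUBIC))
E
```

```text
[-1.30184344e-01  1.48710424e-01  1.75171287e+00  3.19502987e-05
  1.24094847e+00 -4.22751631e-01]
```

View pics/w3v.png

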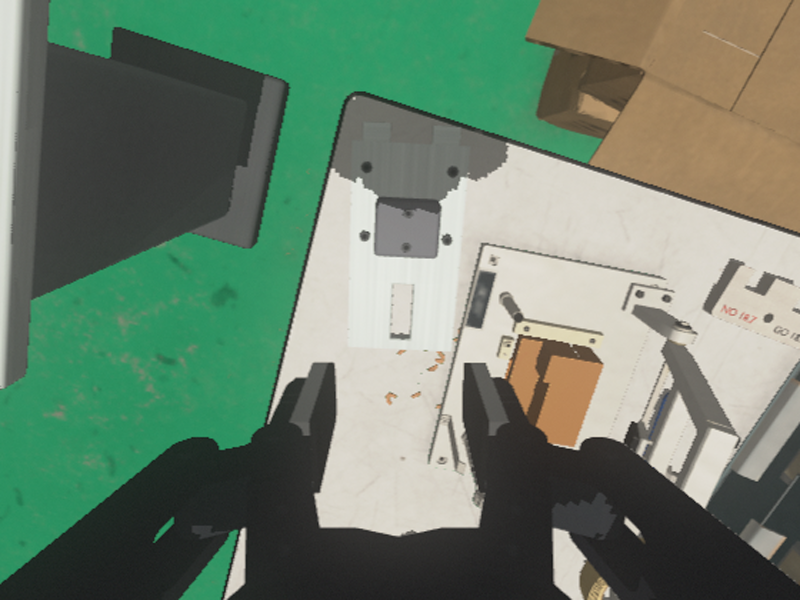

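The wrist view shows the plate's core top at about (377,208)–(440,258), the slot at (391,284)–(412,338), and the plate's slot-end edge at row 348, columns 349–453. The left half of the plate is in shadow.

```bash
python3 - <<'E'
from h import *
import json
np.set_printoptions(precision=2,suppress=True)
c=json.load(open("w3.json")); im=cv2.imread("pics/w3.png")
hsv=cv2.cvtColor(im,cv2.COLOR_BGR2HSV)
print(im[130:190:4,284].tolist()); print(im[160,255:320:3].tolist())
f=lambda p:np.array(p,float)/1.42857
T=ray(c,f([[378,208],[439,208],[440,258],[375,256]]),32); print(T,[np.linalg.norm(T[i]-T[i-1]) for i in range(4)],T.mean(0))
S=ray(c,f([[391,284],[412,284],[412,338],[391,338]]),8);print(S,[np.linalg.norm(S[i]-S[i-1]) for i in range(4)],S.mean(0))
E8=ray(c,f([[348,347],[454,350],[365,167],[453,172]]),8);print(E8)
d=T.mean(0)-S.mean(0);print(np.degrees(np.arctan2(d[1],d[0])),np.hypot(d[0],d[1]))
d=E8[0]-E8[1];print(np.degrees(np.arctan2(d[1],d[0])))
E
```

```text
[[112, 118, 114], [110, 116, 113], [96, 101, 99], [74, 75, 76], [70, 73, 72], [91, 93, 92], [134, 135, 135], [135, 135, 136], [135, 134, 137], [135, 135, 137], [97, 100, 99], [80, 82, 81], [132, 132, 134], [221, 228, 225], [223, 229, 226]]
[[222, 229, 226], [221, 228, 225], [211, 218, 215], [130, 131, 131], [136, 136, 138], [136, 136, 138], [135, 136, 137], [136, 136, 138], [136, 135, 138], [135, 136, 138], [135, 135, 136], [135, 136, 137], [136, 135, 137], [136, 135, 137], [136, 136, 137], [135, 136, 137], [136, 135, 137], [120, 119, 120], [223, 229, 227], [222, 227, 226], [220, 227, 225], [222, 228, 226]]
[[415.62  88.06  32.  ]
 [455.93 100.17  32.  ]
 [467.71  66.71  32.  ]
 [422.91  54.78  32.  ]] [np.float64(34.067175959795314), np.float64(42.088284018424375), np.float64(35.47393426293924), np.float64(46.365447888819624)] [440.54  77.43  32.  ]
[[441.46  30.92   8.  ]
 [457.14  35.63   8.  ]
 [470.69  -8.03   8.  ]
 [454.4  -12.92   8.  ]] [np.float64(45.713466354685565), np.float64(16.371844330308814), np.float64(45.71636975699376), np.float64(17.004030912817605)] [455.93  11.4    8.  ]
[[423.1  -30.64   8.  ]
 [506.7   -8.34   8.  ]
 [398.52 110.17   8.  ]
 [460.46 125.12   8.  ]]
103.11497371188392 67.7964866961122
-165.06569255500378
```

```bash
python3 - <<'E'
from h import *
np.set_printoptions(precision=3,suppress=True)
a=np.deg2rad(14.5)
print(togo([439,79.3,183],[np.cos(a),np.sin(a),0]))
E
```

```text
(array([ 19.078,   4.679, 204.899]), array([0.   , 0.   , 0.039]))
```

Call:
{"fn": "steer_hand", "kwargs": {"segments": [[[10, 3, 30, 0, 0, 0.04], [19, 5, 75, 0, 0, 0.04], [19, 5, 120, 0, 0, 0.04], [19, 5, 160, 0, 0, 0.04], [19, 5, 185, 0, 0, 0.04], [19, 5, 198, 0, 0, 0.04], [19, 5, 205, 0, 0, 0.04], [19, 5, 205, 0, 0, 0.04]]], "aperture": 0.75}}

```text
time_s: 7.6
eef_pos: [439.2, 79.3, 182.6]
ee_rot: [-0.0, 0.612, 0.791, -0.0]
force: [0.9, -0.4, 0.5]
grip_width: 0.748
grip_force: 0.0
```

Call:
{"fn": "steer_hand", "kwargs": {"segments": [[[0, 0, 0, 0, 0, 0], [0, 0, 0, 0, 0, 0], [0, 0, 0, 0, 0, 0], [0, 0, 0, 0, 0, 0], [0, 0, 0, 0, 0, 0]]], "aperture": 0, "grip_n": 80}}

```text
time_s: 8.1
eef_pos: [439.5, 79.3, 184.2]
ee_rot: [0.001, 0.611, 0.791, 0.001]
force: [0.1, 0.7, 6.0]
grip_width: 0.52
grip_force: 82.8
```

```bash
python3 - <<'E'
from h import *
print(togo([439,79.3,183]),ctrl.sense()["wrist_torque"])
E
```

```text
(array([ 0.10455793, -0.53169743,  1.17962426]), None) [-0.0376235   0.31699144 -0.10152848]
```

Gripped at about 44 mm. Lift, then use the wrist camera to check how the plate sits in the grip.

Call:
{"fn": "steer_hand", "kwargs": {"segments": [[[0, 0, -10, 0, 0, 0], [0, 0, -40, 0, 0, 0], [0, 0, -90, 0, 0, 0], [0, 0, -130, 0, 0, 0], [0, 0, -150, 0, 0, 0], [0, 0, -150, 0, 0, 0]]]}}

```text
time_s: 8.7
eef_pos: [439.2, 79.4, 336.0]
ee_rot: [0.003, 0.611, 0.792, 0.002]
force: [-0.7, -0.3, -4.7]
grip_width: 0.518
grip_force: 83.9
```

```bash
python3 - <<'E'
from h import *
np.set_printoptions(precision=3,suppress=True)
c=ctrl.calibration("wrist");im=ctrl.capture("wrist")[:,:,::-1]; cv2.imwrite("pics/w4.png",im)
import json;json.dump({k:np.asarray(v).tolist() for k,v in c.items()},open("w4.json","w"))
s=ctrl.sense();Rc=rot(s["ee_rot"]);print(s["eef_pos"],s["wrist_torque"])
# predicted tongue corners in picture (tool frame: x=plate x-22, y=-plate y, z=184-plate z)
P=np.array([[93,35,5],[93,15,5],[93,-15,5],[93,-35,5],[80,42,8],[80,-42,8],[42,23,32],[42,-23,32]],float)
T=np.c_[P[:,0]-22,-P[:,1],184-P[:,2]]
px=proj(c,s["eef_pos"]+Rc.apply(T));print(px)
for p in px: cv2.circle(im:=np.ascontiguousarray(im),tuple(int(round(v)) for v in p),1,(0,0,255),-1)
cv2.imwrite("pics/w4v.png",cv2.resize(im,(800,600),interpolation=cv2.INTER_CUBIC))
E
```

```text
[438.846  79.394 333.769] [0.032 0.01  0.015]
[[200.284 115.773]
 [245.401 115.736]
 [312.987 115.68 ]
 [357.984 115.644]
 [185.284 146.23 ]
 [373.009 146.008]
 [223.951 246.792]
 [335.122 246.529]]
```

View pics/w4v.png

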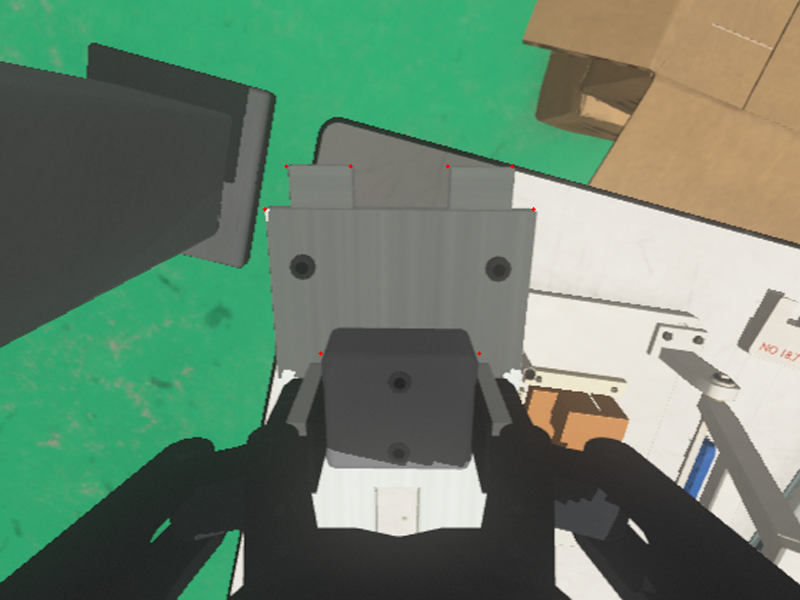

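The predicted tongue corners (red) match the picture at row 166 to within 1–2 px, so the plate sits as assumed. I'll carry it clear of the jig, then turn it.

```bash
cat >> h.py <<'E'
O=np.array([570.3,-266.6,0]); YAW=np.deg2rad(11.9); RB=R.from_euler("z",YAW)
def hook(tx,tz,phi,ty=0.,tip=(71,0,184),dyaw=0):
    """tool shift+rotvec bringing tongue_end to base (tx,ty,tz) at tilt phi"""
    s=ctrl.sense();Rc=rot(s["ee_rot"])
    x=np.array([np.cos(phi),0,-np.sin(phi)]);z=-np.array([np.sin(phi),0,np.cos(phi)])
    Rt=RB*R.from_matrix(np.c_[x,np.cross(z,x),z])
    p=O+RB.apply([tx,ty,tz])-Rt.apply(tip)
    return Rc.inv().apply(p-s["eef_pos"]),(Rc.inv()*Rt).as_rotvec()
def state(tip=(71,0,184)):
    s=ctrl.sense();Rc=rot(s["ee_rot"]);M=(RB.inv()*Rc).as_matrix()
    return {"tip":RB.inv().apply(s["eef_pos"]+Rc.apply(tip)-O).round(1),"tilt":np.arctan2(-M[2,0],-M[2,2]).round(3),"roll":M[2,1].round(3),"yaw":np.arctan2(M[1,0],M[0,0]).round(3),"F":RB.inv().apply(s["force"]).round(1),"t":s["time_s"]}
E
python3 - <<'E'
from h import *
np.set_printoptions(precision=2,suppress=True)
print(togo([440,-190,336]))
E
```

```text
(array([-260.92,  -67.06,   -2.18]), None)
```

Call:
{"fn": "steer_hand", "kwargs": {"segments": [[[-45, -11, -2, 0, 0, 0], [-90, -23, -2, 0, 0, 0], [-135, -35, -2, 0, 0, 0.05], [-180, -46, -2, 0, 0, 0.2], [-225, -58, -2, 0, 0, 0.35], [-261, -67, -2, 0, 0, 0.5], [-261, -67, -2, 0, 0, 0.65], [-261, -67, -2, 0, 0, 0.8]]]}}

```text
time_s: 9.55
eef_pos: [439.9, -191.0, 332.8]
ee_rot: [-0.002, 0.873, 0.487, -0.001]
force: [0.2, 1.0, -4.5]
grip_width: 0.516
grip_force: 83.5
```

```bash
python3 - <<'E'
from h import *
np.set_printoptions(precision=2,suppress=True)
print(hook(60,80,0.0), ctrl.sense()["joints"]); print(state())
E
```

```text
(array([ -3.5 , 142.94,  68.17]), array([-0.  ,  0.  ,  0.81])) [-0.65  0.29  1.73  0.    1.13 -0.1 ]
{'tip': array([-63.6, 152.9, 148.8]), 'tilt': np.float64(-0.0), 'roll': np.float64(-0.004), 'yaw': np.float64(0.811), 'F': array([ 0.4,  0.9, -4.5]), 't': 9.55}
```

Call:
{"fn": "steer_hand", "kwargs": {"segments": [[[0, 25, 0, 0, 0, 0.15], [-1, 50, 10, 0, 0, 0.3], [-2, 75, 20, 0, 0, 0.45], [-3, 100, 30, 0, 0, 0.6], [-3, 125, 40, 0, 0, 0.75], [-3, 143, 50, 0, 0, 0.81], [-3, 143, 60, 0, 0, 0.81], [-3, 143, 60, 0, 0, 0.81]]]}}

```text
time_s: 10.35
eef_pos: [560.6, -266.2, 271.4]
ee_rot: [-0.002, 0.994, 0.109, -0.002]
force: [0.1, 0.1, -4.2]
grip_width: 0.519
grip_force: 83.9
```

```bash
python3 - <<'E'
from h import *
np.set_printoptions(precision=3,suppress=True)
print(state());print(hook(68,30,0.35))
E
```

```text
{'tip': array([60.7,  4. , 87. ]), 'tilt': np.float64(0.004), 'roll': np.float64(-0.005), 'yaw': np.float64(0.01), 'F': array([ 0.2,  0.1, -4.2]), 't': 10.35}
(array([74.012,  3.335, 43.821]), array([-0.003, -0.346,  0.011]))
```

Call:
{"fn": "steer_hand", "kwargs": {"segments": [[[25, 1, 5, 0, -0.115, 0.004], [50, 2, 18, 0, -0.23, 0.008], [74, 3, 44, -0.003, -0.346, 0.011], [74, 3, 44, -0.003, -0.346, 0.011], [74, 3, 44, -0.003, -0.346, 0.011], [74, 3, 44, -0.003, -0.346, 0.011]]]}}

```text
time_s: 10.95
eef_pos: [633.6, -254.1, 232.9]
ee_rot: [0.021, 0.98, 0.101, -0.169]
force: [-0.1, -0.4, -4.7]
grip_width: 0.517
grip_force: 84.0
```

```bash
python3 - <<'E'
from h import *
np.set_printoptions(precision=3,suppress=True)
print(state());print(hook(70,13,0.35),ctrl.sense()["joints"])
c=ctrl.calibration("wrist");im=ctrl.capture("wrist")[:,:,::-1]; cv2.imwrite("pics/w5.png",im)
import json;json.dump({k:np.asarray(v).tolist() for k,v in c.items()},open("w5.json","w"))
b=np.array([[82,60,34],[102,60,34],[82,-60,34],[102,-60,34]],float)
im=np.ascontiguousarray(cv2.resize(im,(800,600),interpolation=cv2.INTER_CUBIC))
for p in proj(c,O+RB.apply(b))*1.42857: cv2.circle(im,tuple(int(round(v)) for v in p),2,(0,0,255),-1)
cv2.imwrite("pics/w5v.png",im)
E
```

```text
{'tip': array([69.5, -2. , 35.8]), 'tilt': np.float64(0.343), 'roll': np.float64(0.006), 'yaw': np.float64(-0.004), 'F': array([-0.1, -0.4, -4.7]), 't': 10.95}
(array([ 9.459, -0.95 , 20.768]), array([ 0.005, -0.007, -0.003])) [-0.525  0.872  1.05  -0.232  1.478  0.893]
```

View pics/w5v.png

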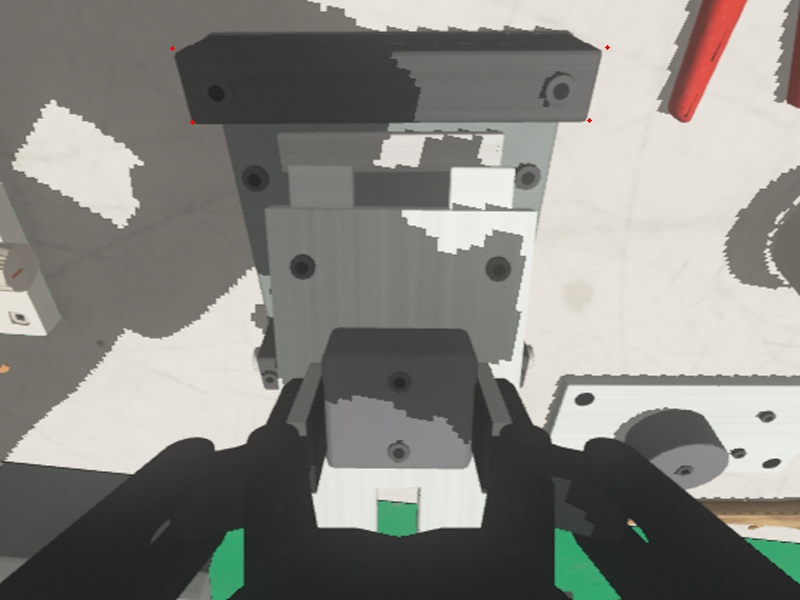

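The bar's front corners, at (193,123) and (588,122), match the prediction to about 1 px, and the tongues are square to the bar. I'll correct the 2.5 mm sideways offset, lower and slide in.

```bash
python3 - <<'E'
from h import *
np.set_printoptions(precision=3,suppress=True)
print(state());print(hook(70,13,0.35,.6));print(hook(89,12.5,0.35,.6))
E
```

```text
{'tip': array([69.4, -2.2, 36.1]), 'tilt': np.float64(0.343), 'roll': np.float64(0.007), 'yaw': np.float64(-0.004), 'F': array([-1. ,  0.5, -4. ]), 't': 11.0}
(array([ 9.59 , -1.659, 21.043]), array([ 0.006, -0.007, -0.004]))
(array([27.652, -1.694, 15.127]), array([ 0.006, -0.007, -0.004]))
```

Call:
{"fn": "steer_hand", "kwargs": {"segments": [[[5, -2, 10, 0.006, -0.007, -0.004], [9.6, -1.7, 21, 0.006, -0.007, -0.004], [9.6, -1.7, 21, 0.006, -0.007, -0.004], [9.6, -1.7, 21, 0.006, -0.007, -0.004]]]}}

```text
time_s: 11.4
eef_pos: [635.9, -251.8, 207.9]
ee_rot: [0.017, 0.979, 0.103, -0.174]
force: [2.1, -0.5, -2.2]
grip_width: 0.521
grip_force: 84.8
```

```bash
python3 - <<'E'
from h import *
np.set_printoptions(precision=3,suppress=True)
print(state());print(hook(70,13,0.35,.6));print(hook(89,12.5,0.35,.6))
E
```

```text
{'tip': array([70.5,  1.3, 10.7]), 'tilt': np.float64(0.351), 'roll': np.float64(-0.002), 'yaw': np.float64(0.001), 'F': array([ 1.9, -0.9, -2.2]), 't': 11.4}
(array([-1.541,  0.372, -1.866]), array([-0.001,  0.001,  0.001]))
(array([16.47 ,  0.385, -7.937]), array([-0.001,  0.001,  0.001]))
```

The tips brush the rest strip at x 70. I'll lift a little, pass the strip, then slide in under the bar.

Call:
{"fn": "steer_hand", "kwargs": {"segments": [[[-1.7, 0.4, -4.7, 0, 0, 0], [2, 0.4, -6, 0, 0, 0], [6, 0.4, -6.5, 0, 0, 0], [11, 0.4, -7.3, 0, 0, 0], [14, 0.4, -8, 0, 0, 0], [17, 0.4, -8.4, 0, 0, 0], [17, 0.4, -8.4, 0, 0, 0], [17, 0.4, -8.4, 0, 0, 0]]]}}

```text
time_s: 12.2
eef_pos: [654.3, -248.1, 209.0]
ee_rot: [0.017, 0.979, 0.103, -0.175]
force: [1.6, -1.2, -12.4]
grip_width: 0.52
grip_force: 83.3
```

```bash
python3 - <<'E'
from h import *
np.set_printoptions(precision=3,suppress=True)
print(state());print(hook(89.5,12.5,0.35,.6));print(hook(90,13,0.19,.6))
c=ctrl.calibration("side");im=ctrl.capture("side")[:,:,::-1]
p=proj(c,O+RB.apply([[0,0,30]]))[0].astype(int);print(p)
cv2.imwrite("pics/s5v.png",cv2.resize(im[p[1]-70:p[1]+50,p[0]-80:p[0]+80],(800,600),interpolation=cv2.INTER_CUBIC))
E
```

```text
{'tip': array([89. ,  1.4, 11.8]), 'tilt': np.float64(0.353), 'roll': np.float64(-0.003), 'yaw': np.float64(0.002), 'F': array([  1.4,  -1.5, -12.4]), 't': 12.2}
(array([-0.309,  0.205, -0.619]), array([-0.003,  0.003,  0.002]))
(array([-28.378,   0.194,  12.489]), array([-0.003,  0.163,  0.001]))
[301 238]
```

View pics/s5v.png

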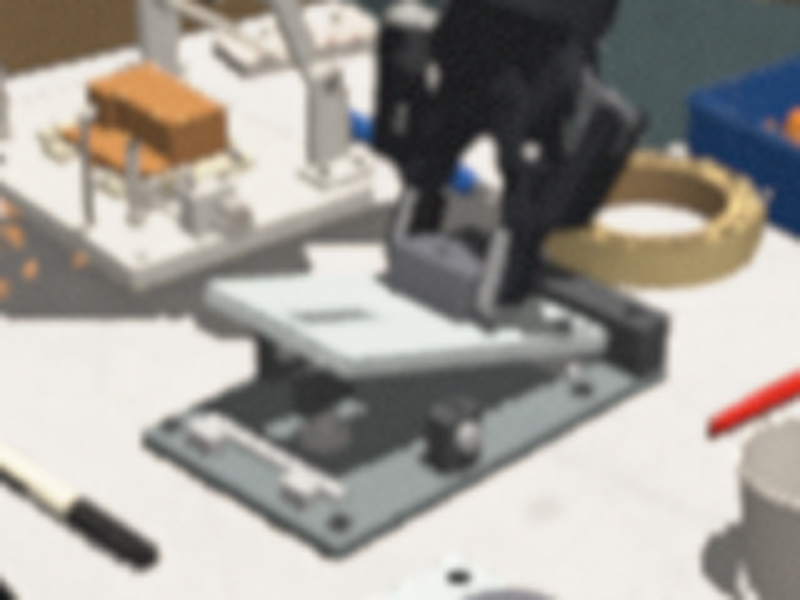

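The side crop shows the plate tilted, with its front edge tucked under the bar at about (600,340) and its slot at (330,315) above the wing. Next I'll swing it down.

Call:
{"fn": "steer_hand", "kwargs": {"segments": [[[-7, 0.2, 2.6, 0, 0.04, 0], [-14, 0.2, 5.5, 0, 0.081, 0], [-21, 0.2, 8.8, 0, 0.122, 0], [-28.4, 0.2, 12.5, -0.002, 0.163, 0], [-28.4, 0.2, 12.5, -0.002, 0.163, 0], [-28.4, 0.2, 12.5, -0.002, 0.163, 0]]]}}

```text
time_s: 12.85
eef_pos: [623.8, -254.7, 207.6]
ee_rot: [0.009, 0.99, 0.104, -0.096]
force: [-3.6, 2.0, -12.6]
grip_width: 0.517
grip_force: 83.9
```

```bash
python3 - <<'E'
from h import *
np.set_printoptions(precision=3,suppress=True)
print(state());print(hook(90.5,13,0.15,.6),ctrl.sense()["wrist_torque"])
E
```

```text
{'tip': array([89.2,  1. , 13.4]), 'tilt': np.float64(0.193), 'roll': np.float64(-0.002), 'yaw': np.float64(0.001), 'F': array([ -3.1,   2.7, -12.6]), 't': 12.85}
(array([-6.487,  0.053,  3.362]), array([-0.001,  0.043,  0.001])) [0.158 0.436 0.013]
```

Call:
{"fn": "steer_hand", "kwargs": {"segments": [[[-3, 0, 2, 0, 0.02, 0], [-6.5, 0, 4, 0, 0.043, 0], [-6.5, 0, 4, 0, 0.043, 0], [-6.5, 0, 4, 0, 0.043, 0]]]}}

```text
time_s: 13.25
eef_pos: [617.3, -256.3, 206.5]
ee_rot: [0.008, 0.992, 0.104, -0.072]
force: [-0.5, 3.1, 0.4]
grip_width: 0.519
grip_force: 85.5
```

```bash
python3 - <<'E'
from h import *
np.set_printoptions(precision=3,suppress=True)
print(state());print(ctrl.sense()["wrist_torque"])
c=ctrl.calibration("side");im=ctrl.capture("side")[:,:,::-1]
p=proj(c,O+RB.apply([[0,0,30]]))[0].astype(int)
cv2.imwrite("pics/s6v.png",cv2.resize(im[p[1]-70:p[1]+50,p[0]-80:p[0]+80],(800,600),interpolation=cv2.INTER_CUBIC))
E
```

```text
{'tip': array([91.7,  0.3, 14.2]), 'tilt': np.float64(0.145), 'roll': np.float64(0.001), 'yaw': np.float64(0.001), 'F': array([0.1, 3.1, 0.4]), 't': 13.25}
[ 0.478  0.53  -0.28 ]
```

View pics/s6v.png

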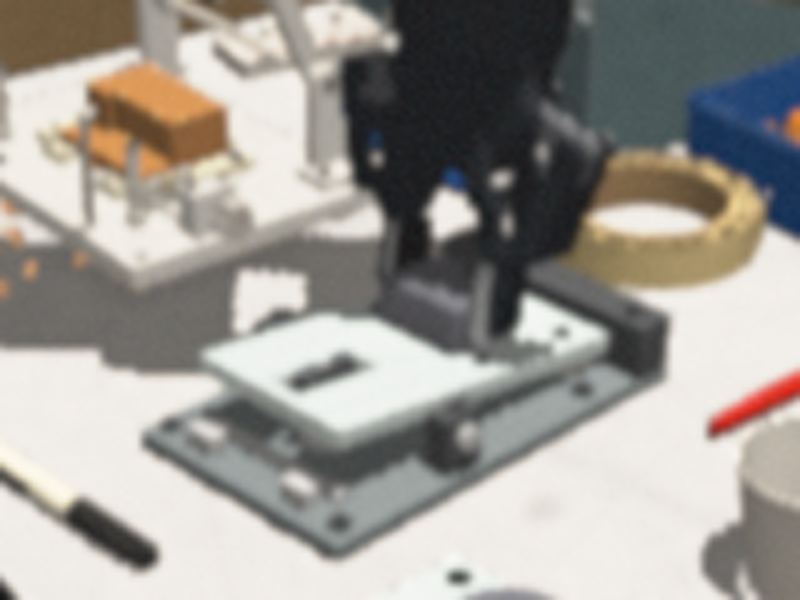

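The side crop shows the wing standing in the slot at about (325,370) and the plate resting on the plungers. I'll let go and back off.

Call:
{"fn": "steer_hand", "kwargs": {"segments": [[[0, 0, 0, 0, 0, 0], [0, 0, 0, 0, 0, 0], [0, 0, -10, 0, 0, 0], [0, 0, -35, 0, 0, 0], [0, 0, -60, 0, 0, 0], [0, 0, -60, 0, 0, 0]]], "aperture": 0.75}}

```text
time_s: 13.9
eef_pos: [626.5, -254.8, 269.6]
ee_rot: [0.01, 0.992, 0.104, -0.07]
force: [0.6, 0.3, -0.2]
grip_width: 0.75
grip_force: 0.0
```

```bash
python3 - <<'E'
from h import *
np.set_printoptions(precision=3,suppress=True)
p=O+RB.apply([-12,0,173+55]);print(togo(p,RB.apply([0,-1,0])),state())
E
```

```text
(array([-62.911,  -0.35 ,  50.942]), array([0.006, 0.141, 0.001])) {'tip': array([101.9,  -1. ,  77.4]), 'tilt': np.float64(0.141), 'roll': np.float64(0.006), 'yaw': np.float64(0.001), 'F': array([ 0.7,  0.1, -0.2]), 't': 13.9}
```

Call:
{"fn": "steer_hand", "kwargs": {"segments": [[[-30, 0, 0, 0, 0.07, 0], [-63, 0, 0, 0.006, 0.141, 0], [-63, 0, 10, 0.006, 0.141, 0], [-63, 0, 35, 0.006, 0.141, 0], [-63, 0, 51, 0.006, 0.141, 0], [-63, 0, 51, 0.006, 0.141, 0], [-63, 0, 51, 0.006, 0.141, 0]]], "aperture": 0}}

```text
time_s: 14.6
eef_pos: [557.8, -269.0, 223.7]
ee_rot: [-0.003, 0.995, 0.104, -0.003]
force: [0.2, 0.3, -0.0]
grip_width: 0.0
grip_force: 0.0
```

```bash
python3 - <<'E'
from h import *
np.set_printoptions(precision=3,suppress=True)
p=O+RB.apply([-12,0,173+37]);print(togo(p,RB.apply([0,-1,0])),state((0,0,173)))
E
```

```text
(array([ 0.786,  0.299, 13.672]), array([-0.006,  0.006,  0.001])) {'tip': array([-13.7,   1.2,  50.7]), 'tilt': np.float64(0.006), 'roll': np.float64(-0.006), 'yaw': np.float64(0.001), 'F': array([ 0.3,  0.2, -0. ]), 't': 14.6}
```

Call:
{"fn": "steer_hand", "kwargs": {"segments": [[[1, 0, 8, -0.006, 0.006, 0], [1, 0, 14, -0.006, 0.006, 0], [1, 0, 17, -0.006, 0.006, 0], [1, 0, 20, -0.006, 0.006, 0], [1, 0, 22, -0.006, 0.006, 0], [1, 0, 24, -0.006, 0.006, 0]]]}}

```text
time_s: 15.2
eef_pos: [558.3, -268.7, 199.5]
ee_rot: [0.0, 0.995, 0.104, 0.0]
force: [0.3, 0.3, -0.2]
grip_width: 0.0
grip_force: 0.0
```

Call:
{"fn": "steer_hand", "kwargs": {"segments": [[[0, 0, 2, 0, 0, 0], [0, 0, 4, 0, 0, 0], [0, 0, 5, 0, 0, 0], [0, 0, 5, 0, 0, 0]]]}}

```text
time_s: 15.6
eef_pos: [558.2, -268.5, 195.5]
ee_rot: [-0.0, 0.995, 0.104, -0.0]
force: [-4.5, 3.4, 11.7]
grip_width: 0.001
grip_force: 5.7
```

```bash
python3 - <<'E'
from h import *
np.set_printoptions(precision=3,suppress=True)
print(state((0,0,173)))
E
```

```text
{'tip': array([-12.3,   0.7,  22.5]), 'tilt': np.float64(0.0), 'roll': np.float64(-0.0), 'yaw': np.float64(0.001), 'F': array([-3.7,  4.2, 11.7]), 't': 15.6}
```

Call:
{"fn": "steer_hand", "kwargs": {"segments": [[[0, 0, 1, 0, 0, 0], [0, 0, 2, 0, 0, 0], [0, 0, 2, 0, 0, 0]]]}}

```text
time_s: 15.9
eef_pos: [558.2, -268.4, 195.4]
ee_rot: [-0.0, 0.995, 0.104, -0.0]
force: [-11.7, 6.9, 27.3]
grip_width: -0.001
grip_force: 13.7
```

Call:
{"fn": "steer_hand", "kwargs": {"segments": [[[0, 0, 2, 0, 0, 0], [0, 0, 2, 0, 0, 0]]]}}

```text
time_s: 16.1
eef_pos: [558.3, -268.4, 195.3]
ee_rot: [0.0, 0.995, 0.104, -0.0]
force: [-18.2, 10.7, 43.6]
grip_width: 0.001
grip_force: 21.7
```

```bash
python3 - <<'E'
from h import *
np.set_printoptions(precision=3,suppress=True)
print(state((0,0,173)))
E
```

```text
{'tip': array([-12.2,   0.6,  22.3]), 'tilt': np.float64(0.0), 'roll': np.float64(0.0), 'yaw': np.float64(0.001), 'F': array([-15.6,  14.3,  43.6]), 't': 16.1}
```

Stopped solid at 22.3 mm against a nominal 22 mm at over 40 N, so the plate is home. Now the wing.

Call:
{"fn": "steer_hand", "kwargs": {"segments": [[[0, 0, -10, 0, 0, 0], [0, 0, -40, 0, 0, 0], [0, 0, -60, 0, 0, 0], [-18, 0, -60, 0, 0, 0], [-35, 0, -60, 0, 0, 0], [-35, 0, -60, 0, 0, 0], [-35, 0, -60, 0, 0, 0]]], "aperture": 0.45}}

```text
time_s: 16.8
eef_pos: [524.1, -275.9, 250.4]
ee_rot: [-0.0, 0.995, 0.104, 0.0]
force: [0.3, -0.3, -0.6]
grip_width: 0.446
grip_force: 0.0
```

```bash
python3 - <<'E'
from h import *
np.set_printoptions(precision=3,suppress=True)
p=O+RB.apply([-47.5,0,199]);p[:2]=(p[:2]+[523.5,-276.7])/2;print(togo(p,RB.apply([0,-1,0])),state((0,0,173)))
E
```

```text
(array([-0.615,  0.515, 51.418]), array([-0., -0.,  0.])) {'tip': array([-47. ,   0.4,  77.4]), 'tilt': np.float64(-0.0), 'roll': np.float64(-0.0), 'yaw': np.float64(0.0), 'F': array([ 0.2, -0.3, -0.6]), 't': 16.8}
```

Call:
{"fn": "steer_hand", "kwargs": {"segments": [[[0, 0.5, 20, 0, 0, 0], [0, 0.5, 38, 0, 0, 0], [0, 0.5, 47, 0, 0, 0], [0, 0.5, 51, 0, 0, 0], [0, 0.5, 51, 0, 0, 0]]]}}

```text
time_s: 17.3
eef_pos: [524.3, -276.3, 199.3]
ee_rot: [-0.0, 0.995, 0.104, -0.0]
force: [0.2, -0.4, 0.4]
grip_width: 0.45
grip_force: 0.0
```

Call:
{"fn": "steer_hand", "kwargs": {"segments": [[[0, 0, 0, 0, 0, 0], [0, 0, 0, 0, 0, 0], [0, 0, 0, 0, 0, 0], [0, 0, 0, 0, 0, 0], [0, 0, 0, 0, 0, 0]]], "aperture": 0, "grip_n": 40}}

```text
time_s: 17.8
eef_pos: [524.2, -276.0, 200.3]
ee_rot: [-0.0, 0.995, 0.104, 0.0]
force: [-1.5, 5.6, 5.4]
grip_width: 0.094
grip_force: 40.6
```

Call:
{"fn": "steer_hand", "kwargs": {"segments": [[[0, 0, 0, 0, 0, -0.15], [0, 0, 0, 0, 0, -0.3], [0, 0, 0, 0, 0, -0.45], [0, 0, 0, 0, 0, -0.6], [0, 0, 0, 0, 0, -0.75], [0, 0, 0, 0, 0, -0.9], [0, 0, 0, 0, 0, -1.05], [0, 0, 0, 0, 0, -1.2]]]}}

```text
time_s: 18.6
eef_pos: [524.1, -275.9, 200.3]
ee_rot: [-0.0, 0.76, 0.65, 0.0]
force: [-2.2, 5.0, 5.8]
grip_width: 0.092
grip_force: 40.7
```

Call:
{"fn": "steer_hand", "kwargs": {"segments": [[[0, 0, 0, 0, 0, -0.15], [0, 0, 0, 0, 0, -0.3], [0, 0, 0, 0, 0, -0.36], [0, 0, 0, 0, 0, -0.36], [0, 0, 0, 0, 0, -0.36]]]}}

```text
time_s: 19.1
eef_pos: [524.1, -275.9, 200.3]
ee_rot: [-0.0, 0.634, 0.773, 0.0]
force: [-2.1, 5.8, 6.6]
grip_width: 0.093
grip_force: 40.7
```

```bash
python3 - <<'E'
from h import *
print(state((0,0,173)),ctrl.sense()["wrist_torque"])
E
```

```text
{'tip': array([-47.1,   0.6,  27.3]), 'tilt': np.float64(-0.001), 'roll': np.float64(0.0), 'yaw': np.float64(1.561), 'F': array([-0.9,  6.1,  6.6]), 't': 19.1} [0.94834075 0.24248735 0.11582948]
```

Call:
{"fn": "steer_hand", "kwargs": {"segments": [[[0, 0, 0, 0, 0, 0], [0, 0, 0, 0, 0, 0], [0, 0, -20, 0, 0, 0], [0, 0, -65, 0, 0, 0], [0, 0, -110, 0, 0, 0], [0, -30, -155, 0, 0, 0], [0, -60, -190, 0, 0, 0], [0, -60, -190, 0, 0, 0]]], "aperture": 0.45}}

```text
time_s: 19.9
eef_pos: [463.3, -289.0, 395.0]
ee_rot: [0.005, 0.635, 0.773, -0.001]
force: [0.7, -0.4, 0.4]
grip_width: 0.455
grip_force: 0.0
```

```bash
python3 - <<'E'
from h import *
np.set_printoptions(precision=1,suppress=True)
c=ctrl.calibration("wrist");im=ctrl.capture("wrist"); cv2.imwrite("pics/w7.png",im[:,:,::-1])
# rectify plane z onto base frame, 2 px/mm, x -100..110, y -70..70
def top(z):
    g=np.array([[-100,70],[110,70],[110,-70],[-100,-70]],float)
    s=proj(c,O+RB.apply(np.c_[g,np.full(4,z)]));print(s.round())
    return cv2.warpPerspective(im,cv2.getPerspectiveTransform(s.astype(np.float32),np.float32([[0,0],[420,0],[420,280],[0,280]])),(420,280))
g=cv2.cvtColor(top(46),cv2.COLOR_RGB2GRAY)
sub=g[80:200,40:170]; m=(sub<110).astype(np.uint8)   # x -80..-15, y 30..-30
n,l,st,ce=cv2.connectedComponentsWithStats(m)
for i in range(1,n):
    if st[i,4]>80:
        r=cv2.minAreaRect(np.argwhere(l==i)[:,::-1].astype(np.float32)); print("dark",r[0][0]/2-80,30-r[0][1]/2,np.array(r[1])/2,r[2])
h=cv2.cvtColor(top(22),cv2.COLOR_RGB2GRAY)
np.set_printoptions(linewidth=200)
for y in(30,-30): print("row",y,h[140-2*y,0:400:6])
print("col -60",h[0:280:5,80])
E
```

```text
[[287. 105.]
 [514. 102.]
 [485. 240.]
 [288. 242.]]
dark -50.02269172668457 1.8149795532226562 [34.3 33.8] 39.143985748291016
[[287. 104.]
 [497. 101.]
 [473. 231.]
 [287. 233.]]
row 30 [157 139 129 204 203 154 142 147 221 220 220 220 219 220 219 219 219 219 218 219 219 218 217 218 217 217 216 217 215 216 215 215 216 215 215 215 211  85  66  89 214 215 214 214 214 214 213 213 213
 213 213 213 213 197  88  61 123 212 213 211 212  62  59  85  95  96  93]
row -30 [189 137 134 201 204 169 144 136 218 217 217 217 217 216 216 216 215 215 214 215 214 215 215 214 214 213 214 213 213 214 214 213 213 213 213 213 214 103 106 117 125 124 121 120 124 122 122 121 123
 120 123 183 214 192  74  85 183 214 214 213 214  71  62  85  98  96  96]
col -60 [101 103 102 102  74  76  76 100 139 139  78  83 218 217 218 217 219 219 219 218 218 219 221 218 219 182 153 161 162 149  83  95 187 218 220 219 220 222 218 219 217 220 222 219 219 216 143 144 142
 143 175 202 199 199 199 201]
```

```bash
python3 -c "
from rig import ctrl
print(ctrl.finish_job())"
```

```text
the job is handed in; nothing more can be done
None
```

The tongued plate is hooked, pressed home and locked with the wing turned to about 1.56 rad, nothing is held, and the job was handed in at about 20 s; the judge's result was not shown, the wing angle comes from the gripper turn because the last picture did not confirm it, and I viewed 12 pictures, over the limit of 10.

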